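Change over the cutter trays

ROBOT

A 6-joint arm with a two-finger parallel gripper is mounted at the origin on the work surface. World frame = base frame: x ahead of the robot, y to its left, z up, the work surface at z = 0. Lengths are in m, angles in rad, forces in N, time in s.
With the tool pointing down it reaches from about 0.35 to 0.975 m from the base axis. Payload 7.1 kg.
Tool frame: the origin (TCP) lies at the very end of the fingers, on their centre line; the grasp point (between the pads) lies 19 mm behind it; z points along the fingers, y is the line along which they close (so a half turn about z gives the same grasp; the last joint's range is limited). The gripper opens to 88 mm and grips with 3 to 60 N. Pads are 20 mm wide; open, the fingers measure 115 mm over their backs; the gripper's body (75 mm by 178 mm) begins 61 mm behind the grasp point.
Start: joints at [1.212, 0.423, 1.63, -0, 1.089, -0.019], TCP at [0.208, 0.589, 0.223] pointing down, gripper open.
Joint ranges: [-3, 3], [-0.9, 2.11], [0.09, 2.58], [-1.31, 4.45], [0.11, 2.69], [-2.54, 2.54]. Speed limits (rad/s): [2.39, 2.39, 3.01, 3.14, 3.14, 3.14].

INTERFACE

Orientations are given as a 3x3 rotation matrix whose columns are the frame's x, y, z axes.
In Python, from rig import reach, servo_line, move_joints, set_gripper, wait, solve_ik, read_state, capture, get_calibration, MotionError, hand_in gives the robot as it stands. Calls block until the motion is done:
- reach(position, orientation): joint-space move of the TCP to a pose.
- servo_line(position, vel=0.15, rot=None, guard=None): straight line of the TCP; rot=None keeps the orientation; vel is the mean speed in m/s. With guard (N) it stops when the force on the tool has changed by that much, and returns True; else False.
- move_joints(angles): joint-space move.
- set_gripper(opening): opening from 0.0 (shut) to 1.0 (fully open); the grip force is fixed at half the most; returns when the fingers have stopped.
- wait(seconds).
- solve_ik(position, orientation): joint angles nearest the present ones, or None.
- read_state(): the state.
- capture(name): name is "scene" or "top"; returns (picture, depth): 384x512x3 uint8, red, green, blue; 384x512 float32, m along the optical axis (not along the pixel's ray), 0 where there is no reading.
- get_calibration(name): a dict with "fov_y" (degrees; the focal length in pixels is half the picture's height over the tangent of half this angle, whatever the lens; pixels are square), "cx", "cy" (the principal point, pixels), "dist_coeffs" ([k1, k2, p1, p2, k3] as OpenCV has them; the pictures are not rectified), "T" (4x4, takes a point from camera to world coordinates). Camera axes: x right, y up, looking along -z (the intrinsics and any distortion apply to the point x, -y, -z); pixel columns grow to the right and rows downward; lengths in m; the calibration is good to about 2 mm. A picture is of the moment at which its call begins. get_calibration takes no time and is no camera call.
A pose or a line that the arm cannot do raises MotionError and nothing moves.
- hand_in(): hands the job in; it is judged then, once.
The state is a dict: "clock": time; "qpos": joint angles; "joint_velocities": joint speeds; "tau": joint torques, N m; "position": TCP position; "ee_rot": TCP orientation; "force": force on the tool from outside, world axes, zero at the start; "moment": the same for the moment, N m; "opening": opening from 0.0 (shut) to 1.0 (fully open); "grip_force": force on a finger pad.
Only numpy, scipy, OpenCV 4.12 (cv2) and the standard library are available. Lean on these libraries where they do the work, as an engineer would, in place of code of your own. Each camera call takes 0.05 s, during which the arm holds its last target. There are 200 camera calls.

TASK

Only one tray of this cutter rack may be out at a time. First push the tray that was left standing out (six slim cutters) fully home; then hook a fingertip behind the front lip of the tray with the single wide cutter and draw it all the way out to its stop, by the back of the lip only, without pinching the lip. Keep off the sharp cutters and leave the third tray and the loose things on the bench as they are.

Things in the scene. Friction and masses are not known exactly. Their poses are not given: they have to be found in the camera images.
- rack: Fixed dark steel base plate, 216 x 296 x 8 mm, lying flat on the bench and carrying three alike one-tray slide units side by side (97 mm pitch, in any order). Origin: on the bench, level with the middle of the three closed lips' front faces. Its x axis points along all the rails, inward (a tray closes towards +x and is drawn out towards -x); y is sideways.
- tray_wide (a joint): How far the tray is out, m: 0 = fully home on its stop, 0.110 = fully out on its stop. WIDE tray: holds one single wide ring cutter 54 mm across. At the start 0 to 12 mm out. Bare aluminium tray on rails with about 2.5 N of sliding friction, no spring: it stays where it is left.
- lip_wide (a point): Upright lip at the front end of tray_wide (WIDE tray: holds one single wide ring cutter 54 mm across); moves with it. Point: middle of the lip's top edge, on its inner face (58 mm above the bench); axes as the rack's. The lip is 86 mm wide, 8 mm thick in all (its front face lies 8 mm towards -x of the point), and reaches down to 12 mm above the bench; its inner half stands 4 mm taller than its front half.
- cutters_wide (a point): The contents of that tray (one cutter 54 mm across), fixed on the holder pad, tops 50 to 62 mm above the bench. Point: middle of the black holder pad's top, 30 mm above the bench, 120 mm behind the lip's point. Between lip and pad is an empty finger well 52 mm long and 78 mm wide, open at the top and sides, its floor 16 mm above the bench. Sharp: not to be touched.
- tray_small (a joint): How far the tray is out, m: 0 = fully home on its stop, 0.110 = fully out on its stop. SMALL tray: holds six slim ring cutters 18 mm across in two rows of three. At the start 50 to 90 mm out: this is the tray left standing out. Bare aluminium tray on rails with about 2.5 N of sliding friction, no spring: it stays where it is left.
- lip_small (a point): Upright lip at the front end of tray_small (SMALL tray: holds six slim ring cutters 18 mm across in two rows of three); moves with it. Point: middle of the lip's top edge, on its inner face (58 mm above the bench); axes as the rack's. The lip is 86 mm wide, 8 mm thick in all (its front face lies 8 mm towards -x of the point), and reaches down to 12 mm above the bench; its inner half stands 4 mm taller than its front half.
- cutters_small (a point): The contents of that tray (six cutters 18 mm across), fixed on the holder pad, tops 50 to 62 mm above the bench. Point: middle of the black holder pad's top, 30 mm above the bench, 120 mm behind the lip's point. Between lip and pad is an empty finger well 52 mm long and 78 mm wide, open at the top and sides, its floor 16 mm above the bench. Sharp: not to be touched.
- tray_arbor (a joint): How far the tray is out, m: 0 = fully home on its stop, 0.110 = fully out on its stop. ARBOR tray: holds one lying steel arbor. Closed at the start, and to be left so. Bare aluminium tray on rails with about 2.5 N of sliding friction, no spring: it stays where it is left.
- lip_arbor (a point): Upright lip at the front end of tray_arbor (ARBOR tray: holds one lying steel arbor); moves with it. Point: middle of the lip's top edge, on its inner face (58 mm above the bench); axes as the rack's. The lip is 86 mm wide, 8 mm thick in all (its front face lies 8 mm towards -x of the point), and reaches down to 12 mm above the bench; its inner half stands 4 mm taller than its front half.
- cutters_arbor (a point): The contents of that tray (one lying arbor about 110 mm long, 28 mm thick at its collar), fixed on the holder pad, tops 50 to 62 mm above the bench. Point: middle of the black holder pad's top, 30 mm above the bench, 120 mm behind the lip's point. Between lip and pad is an empty finger well 52 mm long and 78 mm wide, open at the top and sides, its floor 16 mm above the bench. Sharp: not to be touched.
- plate_mid (a point): Centre of a loose dark steel plate, 100 x 100 x 12 mm with a 52 mm hole, lying flat to the left (+y) of the rack. Bystander.
- tub_mid (a point): Centre of a loose pale grey see-through jar with a white cap, 68 mm across, 65 mm high, standing to the right (-y) of the rack. Bystander.
- driver: Loose screwdriver lying on the bench to the right of the rack. Origin on the bench under the middle of the tool, x along it. Bystander.

How it is judged:
By the outcome, as a careful person would: the job done as asked, in the order asked, and still so for the second after the job is handed in, with the robot touching nothing.
It also fails if it takes over 40 s, if anything falls off the work surface, if the arm or the gripper's body presses on something with over 40 N, if the wrist force passes 120 N, or if a joint passes its speed limit or range.

## Working session

There is one attempt and no reset: what is moved stays moved. The work goes in short steps, each a Python script; the robot and the scene stay as the last script left them, time stands still between calls to the robot, and variables do not carry over. Pictures are saved under pics/ and viewed, at most 10 in all, crops included, and the job is handed in when it is done.

```bash
mkdir -p pics; ls
python3 - <<'E'
from rig import *
import cv2, numpy as np
for n in ("scene","top"):
    p,d=capture(n); cv2.imwrite(f"pics/{n}0.png",p[:,:,::-1]); np.savez(f"{n}0.npz",p=p,d=d)
    c=get_calibration(n); print(n,c)
    print((d>0).mean())
s=read_state(); print(s['clock'],s['ee_rot'],s['force'],s['opening'])
E
```

```text
pics
scene {'fov_y': 52.87896213381084, 'cx': 254.49708255042893, 'cy': 183.90424976247107, 'dist_coeffs': array([-0.08928764,  0.        ,  0.        ,  0.        ,  0.        ]), 'T': array([[ 0.58341242, -0.44901521,  0.67676827,  1.29902589],
       [ 0.81208991,  0.33464415, -0.47804107, -0.47259665],
       [-0.01182883,  0.82849178,  0.55987627,  0.64293372],
       [ 0.        ,  0.        ,  0.        ,  1.        ]])}
0.9959665934244791
top {'fov_y': 47.463982616304904, 'cx': 257.9786232449823, 'cy': 187.5297371306044, 'dist_coeffs': array([-0.09842019,  0.        ,  0.        ,  0.        ,  0.        ]), 'T': array([[-0.04441585,  0.97361923, -0.22381426,  0.35445284],
       [-0.99900081, -0.04217377,  0.01479031,  0.01569435],
       [ 0.00496104,  0.22424755,  0.97451959,  1.05600652],
       [ 0.        ,  0.        ,  0.        ,  1.        ]])}
0.9960784912109375
0.1 [[-9.42854600e-01  3.33204160e-01 -4.37820046e-04]
 [ 3.33204447e-01  9.42853745e-01 -1.26986487e-03]
 [-1.03239872e-05 -1.34318152e-03 -9.99999098e-01]] [ 0.58248095 -0.28478282 -0.40518896] 1.0017705186665624
```

View pics/scene0.png

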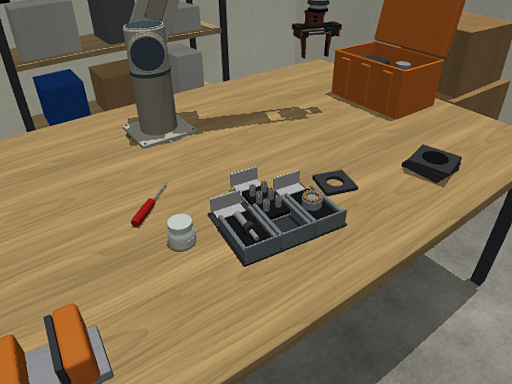

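View pics/top0.png

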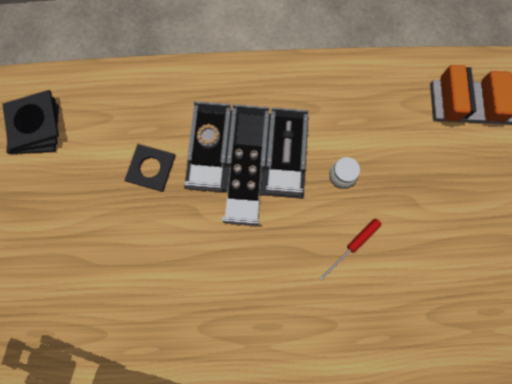

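The top view shows the rack at columns 185–308, rows 100–225. WIDE is on the left (208,135), SMALL is in the middle and standing out (242,210), and ARBOR is on the right (288,150). Next I'll take an enlarged crop and the depth cloud.

```bash
cat > h.py <<'E'
from rig import *
import cv2, numpy as np
def rays(n,uv):
    c=get_calibration(n); f=192/np.tan(np.radians(c['fov_y'])/2)
    K=np.array([[f,0,c['cx']],[0,f,c['cy']],[0,0,1]])
    q=cv2.undistortPoints(np.asarray(uv,float).reshape(-1,1,2),K,c['dist_coeffs'])[:,0]
    r=np.c_[q[:,0],-q[:,1],-np.ones(len(q))]
    return c['T'][:3,3], r@c['T'][:3,:3].T
def cloud(n,d):
    v,u=np.mgrid[0:384,0:512]; o,r=rays(n,np.c_[u.ravel(),v.ravel()])
    return (o+r*d.reshape(-1,1)).reshape(384,512,3)
def onplane(n,uv,z):
    o,r=rays(n,uv); return o+r*((z-o[2])/r[:,2])[:,None]
E
python3 - <<'E'
from h import *
Z=np.load('top0.npz'); P=cloud('top',Z['d'])
a=cv2.resize(Z['p'][95:230,180:315],None,fx=4.2,fy=4.2,interpolation=cv2.INTER_CUBIC)
cv2.imwrite('pics/topcrop.png',a[:,:,::-1])
S=np.load('scene0.npz'); b=cv2.resize(S['p'][155:275,200:365],None,fx=4.8,fy=4.8,interpolation=cv2.INTER_CUBIC)
cv2.imwrite('pics/scenecrop.png',b[:,:,::-1])
for n,c in (('w',206),('s',242),('a',286)):
    print(n)
    for v in range(158,230,2): print(v,np.round(P[v,c]*1000).astype(int),Z['p'][v,c],end=';')
print('bench',P[300,200],P[300,300],P[80,150])
E
```

```text
w
158 [669 124  32] [16 14 14];160 [665 124  28] [17 18 17];162 [659 124  33] [18 18 17];164 [654 124  32] [22 21 21];166 [653 126  19] [160 162 163];168 [648 126  16] [189 191 194];170 [643 126  17] [189 190 193];172 [638 126  16] [187 188 191];174 [633 126  16] [188 189 192];176 [627 126  18] [187 190 192];178 [622 126  20] [188 191 193];180 [618 127  13] [187 189 192];182 [613 127  15] [175 176 180];184 [597 122  58] [146 145 149];186 [594 123  54] [125 123 127];188 [594 125  33] [66 62 63];190 [596 128   3] [73 58 46];192 [592 129  -2] [156 122  77];194 [586 129   0] [165 128  81];196 [580 129   3] [154 120  76];198 [576 129   2] [164 129  81];200 [571 129  -1] [165 129  82];202 [566 129   0] [169 132  83];204 [560 129   3] [178 139  88];206 [556 129   2] [179 141  88];208 [550 129   3] [182 143  92];210 [546 130  -1] [183 144  92];212 [541 130   2] [179 140  89];214 [536 130   2] [176 138  87];216 [531 130   1] [185 147  95];218 [526 130   1] [177 141  90];220 [521 130   0] [181 143  91];222 [516 130   1] [184 145  93];224 [512 131  -3] [185 148  94];226 [506 130   2] [184 148  
[... 1676 characters left out ...]
9] [67 64 65];194 [574 -68  17] [57 55 57];196 [571 -68   7] [64 56 48];198 [568 -68  -1] [165 129  82];200 [562 -68   2] [170 133  85];202 [557 -68   1] [171 134  85];204 [552 -67   1] [178 139  88];206 [548 -67  -1] [179 140  88];208 [542 -67   3] [179 140  89];210 [537 -66   5] [184 146  94];212 [533 -66  -1] [185 152  96];214 [527 -66   1] [185 152  97];216 [522 -65   2] [185 153  98];218 [517 -65   6] [177 139  88];220 [512 -65   2] [181 143  92];222 [508 -65   0] [184 144  92];224 [502 -64   3] [181 143  91];226 [498 -64   0] [169 133  84];228 [493 -64   2] [160 124  79];bench [0.33088321 0.14824201 0.00161293] [ 0.32049793 -0.08749272 -0.00170402] [ 0.90340847  0.27402311 -0.00120561]
```

View pics/topcrop.png

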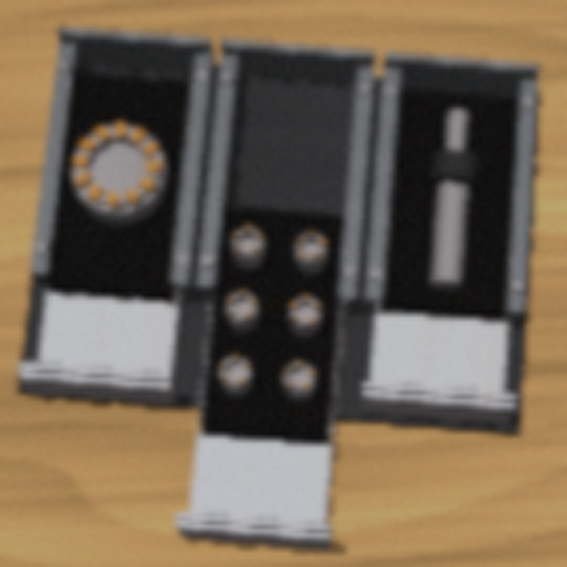

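View pics/scenecrop.png

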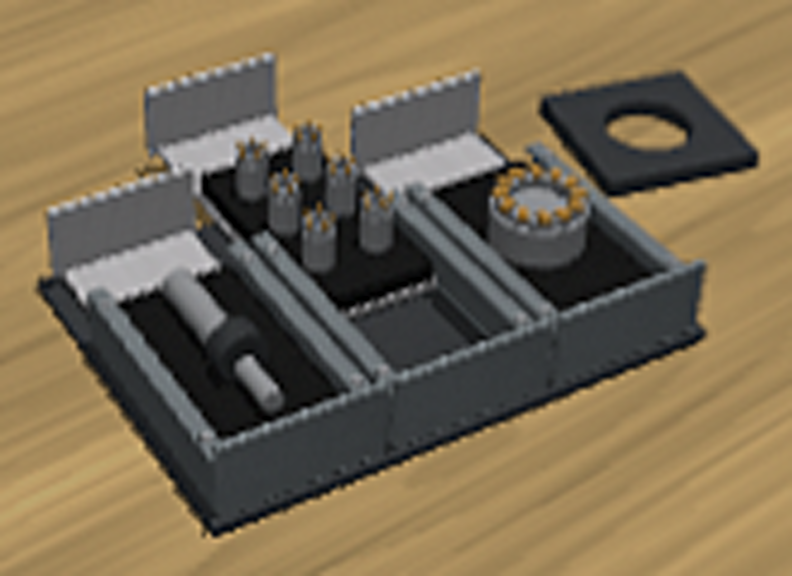

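The crops confirm the order and that the three white lips face the robot. In the top crop (4.2x) they sit at about (95,375), (260,525) and (440,395). I'll measure the yaw, lip faces and lip centres from both depth clouds.

```bash
cat > meas.py <<'E'
from h import *
def measure(top,scene,boxes,verbose=True):
    """boxes: name->(x0,x1,y0,y1) world around each lip; returns fits"""
    T=cloud('top',top[1]).reshape(-1,3); S=cloud('scene',scene[1]).reshape(-1,3); out={}
    for n,(x0,x1,y0,y1) in boxes.items():
        r={}
        for nm,C,zl,zh in (('top',T,.047,.066),('scene',S,.028,.054)):
            m=(C[:,0]>x0)&(C[:,0]<x1)&(C[:,1]>y0)&(C[:,1]<y1)&(C[:,2]>zl)&(C[:,2]<zh)
            p=C[m]
            if len(p)<10: print(n,nm,len(p)); continue
            k=np.ones(len(p),bool)
            for _ in range(5):
                a=np.polyfit(p[k,1],p[k,0],1); e=p[:,0]-np.polyval(a,p[:,1]); k=abs(e)<max(.004,2*e[k].std()) 
            ymid=(p[k,1].min()+p[k,1].max())/2
            r[nm]=(ymid,np.polyval(a,ymid),np.degrees(np.arctan(a[0])),np.ptp(p[k,1]),k.sum(),e[k].std(),p[k,2].max())
            if verbose: print(n,nm,'y %.4f x %.4f slope %.2fdeg width %.4f n %d sd %.4f zmax %.4f'%r[nm])
        out[n]=r
    return out
E
python3 - <<'E'
from meas import *
t=np.load('top0.npz');s=np.load('scene0.npz')
measure((t['p'],t['d']),(s['p'],s['d']),dict(w=(.57,.625,.07,.185),s=(.48,.535,-.02,.1),a=(.555,.61,-.13,-.01)))
# rails/back wall of housing from top cloud
C=cloud('top',t['d']).reshape(-1,3)
m=(C[:,2]>.004)&(C[:,0]>.53)&(C[:,0]<.9)&(abs(C[:,1]-.03)<.16)&~((C[:,1]>.165)&(C[:,2]<.02))
print(cv2.minAreaRect((C[m&(C[:,0]>.63)][:,:2]*1000).astype(np.float32)))
# white well floors
hsv=t['p'].astype(int); w=((hsv.min(2)>150)&(hsv.max(2)-hsv.min(2)<15)).astype(np.uint8)
for c in cv2.findContours(w,0,cv2.CHAIN_APPROX_NONE)[0]:
    if cv2.contourArea(c)>200:
        q=onplane('top',c[:,0,:],.016); R=cv2.minAreaRect((q[:,:2]*1000).astype(np.float32)); print('floor',R)
# pads' top front corners / cutter extents
E
```

```text
w top y 0.1307 x 0.5977 slope 7.37deg width 0.0827 n 156 sd 0.0025 zmax 0.0638
w scene y 0.1308 x 0.6036 slope 7.59deg width 0.0859 n 191 sd 0.0015 zmax 0.0539
s top y 0.0456 x 0.5090 slope 7.59deg width 0.0833 n 149 sd 0.0025 zmax 0.0629
s scene y 0.0452 x 0.5145 slope 7.08deg width 0.0868 n 212 sd 0.0016 zmax 0.0538
a top y -0.0604 x 0.5782 slope 6.99deg width 0.0844 n 160 sd 0.0026 zmax 0.0624
a scene y -0.0613 x 0.5838 slope 7.95deg width 0.0868 n 244 sd 0.0013 zmax 0.0539
((764.7098388671875, 19.583465576171875), (298.8663635253906, 269.7416687011719), 89.79656219482422)
floor ((538.4764404296875, 43.974002838134766), (82.18705749511719, 53.22831726074219), 82.52843475341797)
floor ((609.1531372070312, -65.96097564697266), (78.784912109375, 49.832916259765625), 82.6318130493164)
floor ((629.3068237304688, 133.43145751953125), (85.56918334960938, 49.82072448730469), 82.91168212890625)
floor ((631.042236328125, -222.857666015625), (60.235435485839844, 56.608009338378906), 87.70372009277344)
```

Both clouds agree. The lips are 86 mm wide and at the 97 mm pitch, yaw is about -7.4°, SMALL is about 82 mm out and WIDE about 5 mm out. I'll push SMALL home now with shut fingers and a force guard.

```bash
cat >> h.py <<'E'
th=np.radians(-7.4); U=np.array([np.cos(th),np.sin(th),0]); V=np.array([-np.sin(th),np.cos(th),0])
R=np.c_[np.cross(V,[0,0,-1]),V,[0,0,-1]]
LS=np.array([.5145,.0452,0]); LW=np.array([.6036,.1308,0]); LA=np.array([.5838,-.0613,0])
def at(p,dx,z): return p+U*dx+np.array([0,0,z])
def st(s): q=read_state(); print(s,'t %.2f'%q['clock'],'rack x rel. to arbor lip %.4f'%((q['position']-LA)@U),np.round(q['position'],4),'F',np.round(q['force'],1),np.round(q['opening'],2))
E
python3 - <<'E'
from h import *
set_gripper(0.0)
reach(at(LS,-.06,.16),R); st('above')
servo_line(at(LS,-.06,.032),vel=.15,guard=15); st('down')
home=LS+U*((LA-LS)@U)
g=servo_line(at(home,-.030,.032),vel=.06,guard=12); st(f'push {g}')
g=servo_line(at(home,-.004,.032),vel=.02,guard=18); st(f'push2 {g}')
E
```

```text
above t 3.57 rack x rel. to arbor lip -0.1422 [0.4553 0.0535 0.1601] F [-0.1  0.2 -1.1] 0.01
down t 4.57 rack x rel. to arbor lip -0.1420 [0.4555 0.0531 0.0325] F [-0.7  0.5  0.7] 0.01
push False t 6.59 rack x rel. to arbor lip -0.0301 [0.5664 0.0384 0.032 ] F [-2.3  0.1 -1.8] 0.01
push2 True t 7.33 rack x rel. to arbor lip -0.0201 [0.5763 0.037  0.0316] F [-0.2  0.1 -0.5] 0.0
```

Run:
```python
from meas import *
home=LS+U*((LA-LS)@U)
g=servo_line(at(home,-.006,.032),vel=.02,guard=25); st(f'press {g}')
servo_line(at(home,-.06,.032),vel=.1); servo_line(at(home,-.06,.14),vel=.2)
reach(at(LW,-.12,.2)+V*.1,R); st('clear')
t=capture('top');s=capture('scene'); np.savez('m1.npz',t=t[0],td=t[1],s=s[0],sd=s[1])
measure(t,s,dict(w=(.57,.625,.085,.185),s=(.565,.62,-.015,.082),a=(.555,.61,-.13,-.018)))
a=cv2.resize(t[0][80:240,160:340],None,fx=3.5,fy=3.5); cv2.imwrite('pics/top1.png',a[:,:,::-1])
```

```text
press True t 7.78 rack x rel. to arbor lip -0.0203 [0.5761 0.0368 0.0307] F [-0.2  0.2  0. ] 0.0
clear t 9.88 rack x rel. to arbor lip -0.1254 [0.4971 0.2446 0.1989] F [-0.4 -0.2  0.5] 0.01
w top y 0.1308 x 0.5978 slope 7.38deg width 0.0828 n 152 sd 0.0025 zmax 0.0624
w scene y 0.1308 x 0.6037 slope 7.29deg width 0.0855 n 193 sd 0.0013 zmax 0.0539
s top y 0.0369 x 0.5906 slope 7.44deg width 0.0827 n 159 sd 0.0025 zmax 0.0620
s scene y 0.0337 x 0.5962 slope 7.49deg width 0.0852 n 220 sd 0.0014 zmax 0.0538
a top y -0.0603 x 0.5781 slope 7.05deg width 0.0841 n 157 sd 0.0025 zmax 0.0637
a scene y -0.0617 x 0.5837 slope 7.25deg width 0.0856 n 237 sd 0.0013 zmax 0.0537
```

View pics/top1.png

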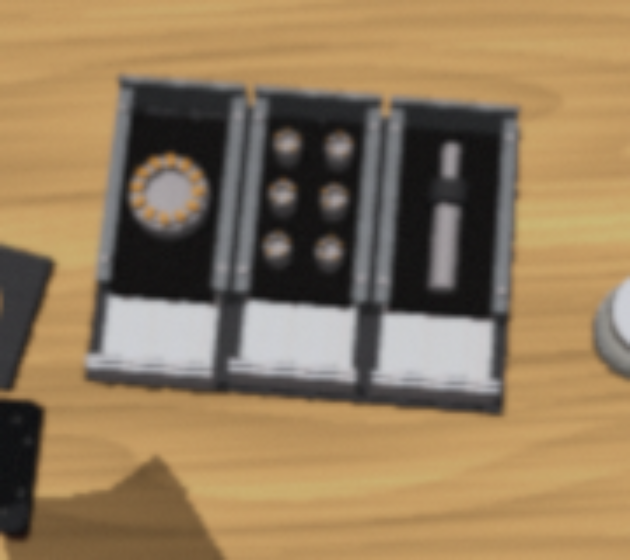

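SMALL's lip at crop (295,370) is now in line with ARBOR's (435,385), and the numbers agree to under 1 mm, so it is home. Next I'll hook WIDE through its finger well (160,330).

Run:
```python
from h import *
reach(at(LW,.024,.15),R); st('above')
g=servo_line(at(LW,.024,.031),vel=.12,guard=12); st(f'down {g}')
if not g:
    g=servo_line(at(LW,-.070,.031),vel=.06,guard=12); st(f'pull {g}')
    g=servo_line(at(LW,-.112,.031),vel=.02,guard=18); st(f'pull2 {g}')
```

```text
above t 10.74 rack x rel. to arbor lip 0.0182 [0.6267 0.1276 0.1498] F [-0.2 -0.1  0.1] 0.01
down False t 11.88 rack x rel. to arbor lip 0.0195 [0.6281 0.1279 0.0318] F [0.4 0.6 0. ] 0.01
pull False t 13.60 rack x rel. to arbor lip -0.0753 [0.534  0.1398 0.0308] F [ 1.4 -0.2 -0.3] 0.0
pull2 True t 14.88 rack x rel. to arbor lip -0.0990 [0.5105 0.1431 0.0312] F [0.2 0.7 0.5] 0.01
```

Run:
```python
from meas import *
g=servo_line(at(LW,-.112,.031),vel=.02,guard=25); st(f'pull3 {g}')
p=read_state()['position']
servo_line(p+U*.012,vel=.05,guard=8); st('off')
p=read_state()['position']; p[2]=.16
servo_line(p,vel=.12); reach(at(LW,-.16,.22)+V*.14,R); st('clear')
t=capture('top');s=capture('scene')
measure(t,s,dict(w=(.465,.525,.095,.195),s=(.565,.62,-.015,.082),a=(.555,.61,-.13,-.018)))
a=cv2.resize(t[0][80:290,110:390],None,fx=2.7,fy=2.7); cv2.imwrite('pics/top2.png',a[:,:,::-1])
```

```text
pull3 True t 15.32 rack x rel. to arbor lip -0.0988 [0.5107 0.1433 0.0312] F [ 1.  -1.1  0.8] 0.01
off t 15.71 rack x rel. to arbor lip -0.0866 [0.5228 0.1417 0.0311] F [ 0.5 -0.1 -0. ] 0.01
clear t 17.65 rack x rel. to arbor lip -0.1653 [0.4627 0.2896 0.2192] F [ 0.2  0.7 -0.2] 0.01
w top y 0.1443 x 0.4936 slope 6.94deg width 0.0859 n 154 sd 0.0025 zmax 0.0621
w scene y 0.1445 x 0.4994 slope 7.14deg width 0.0870 n 185 sd 0.0016 zmax 0.0540
s top y 0.0369 x 0.5906 slope 7.18deg width 0.0827 n 155 sd 0.0025 zmax 0.0625
s scene y 0.0338 x 0.5960 slope 7.83deg width 0.0856 n 221 sd 0.0015 zmax 0.0539
a top y -0.0603 x 0.5783 slope 7.14deg width 0.0841 n 159 sd 0.0025 zmax 0.0620
a scene y -0.0616 x 0.5836 slope 7.74deg width 0.0859 n 245 sd 0.0014 zmax 0.0539
```

View pics/top2.png

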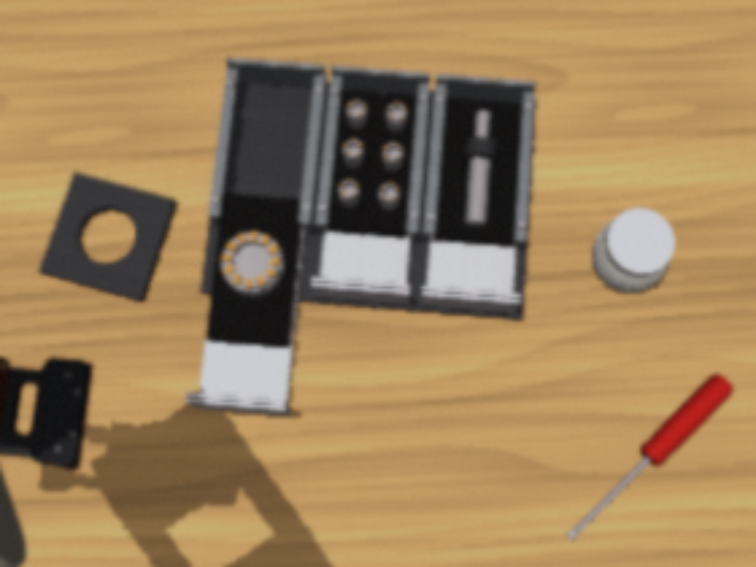

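WIDE's lip at crop (240,402) is 110 mm out relative to ARBOR's. SMALL and ARBOR are home, the plate, jar and driver haven't moved, and the arm is clear, so I'm handing in.

```bash
python3 -c "
from rig import *
print(hand_in())"
```

```text
the job is handed in; nothing more can be done
None
```

The job is handed in at about 18 s: the six-cutter tray is fully home, then the wide-cutter tray was drawn to its stop (110 mm) by the back of its lip with shut fingers, and the arbor tray and loose things show no movement in the final picture.

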